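# Fit the large cog on a gearbox's splined hub

### The job

Fit the larger of the two cogs on the gearbox's upright splined hub, toothed disc at the bottom: lower it over the round nose, turn it until its one wide groove finds the hub's one wide spline, and slide it down fully home on the collar. Let go of it there. Leave the smaller cog and the other things on the bench where they are.

Things in the scene. Friction and masses are not known exactly. Their poses are not given: they have to be found in the camera images.
- big_cog: The larger cog, steel, lying flat: dark toothed disc 120 mm across (24 teeth), 14 mm thick, with a bright six-sided boss on its middle, 46 mm across flats. 0.4 to 0.65 kg. Origin: centre of the underside; z up along the bore; +x points to the bore's one wide groove and is square to a flat of the boss (flats every 60 degrees). Grip the boss by two opposite flats from above, clear of the disc.
- boss_top (a point): Centre of the boss's top face, 56 mm above the cog's underside; axes as the cog's. The bore runs right through, 27 mm across, with four grooves along its full length, 18.8 mm deep from the axis: one wide (16.6 mm) on the cog's +x side, three narrow (8.6 mm) on +y, -x and -y.
- small_cog: The smaller cog, of the same make and with the same boss (46 mm across flats, 56 mm high) and bore, 92 mm across the teeth, 18 teeth. Not to be used or moved. Origin: centre of the underside.
- gearbox: Low green gearbox fixed to the bench, 150 x 150 mm and 52 mm high, on a 180 x 170 mm foot, with a round collar 68 mm across on top, up to 62 mm. Origin: centre of the underside, z up. A steel shaft stub stands out of its +x side; its plain -x side looks roughly to the robot.
- hub_seat (a point): Centre of the collar's top face, 62 mm above the bench, on the upright hub's axis; axes as the gearbox's. The cog's underside rests here when home. The steel hub stands on it. It is stiff to turn (over 1 N m) and stays put under a light touch.
- spline_top (a point): Point on the hub's axis 26 mm over the collar, level with the square tops of its four splines, which reach from the collar to here and 17 mm out from the axis, 90 degrees apart: one wide (13 mm), three narrow (5 mm). The hub's angle is not reported and differs each time: the wide one points within 65 degrees either side of the gearbox's -x. It can be seen from above, and felt.
- nose_tip (a point): Top of the hub's round nose, 49 mm over the collar. The nose is 24 mm in diameter, its last 7 mm tapering to 12 mm; it centres the cog. A cog turned wrongly then stops with its underside on the spline tops. Turned rightly (play about 5 degrees each way) it slides down 25 mm more.
- spacer: Bystander: plain steel spacer ring, 52 mm across, 14 mm high, origin at the centre of the underside. Leave alone.
- offcut_b: Bystander: timber offcut, 160 x 45 x 45 mm, origin at the centre of the underside. Leave alone.
- screwdriver: Bystander: screwdriver lying on the bench. Leave alone.
- spanner: Bystander: spanner lying on the bench. Leave alone.
Mind the look-alikes: they are no part of the job. Leave any blue or brown look-alike of the big_cog alone.

How it is judged:
By the outcome, as a careful person would: the job done as asked, in the order asked, and still so for the second after the job is handed in, with the robot touching nothing.
It also fails if it takes over 64 s, if anything falls off the work surface, if the arm or the gripper's body presses on something with over 40 N, if the wrist force passes 120 N, or if a joint passes its speed limit or range.

### The arm

A 7-joint arm with a two-finger parallel gripper is mounted at the origin on the work surface. World frame = base frame: x ahead of the robot, y to its left, z up, the work surface at z = 0. Lengths are in m, angles in rad, forces in N, time in s.
With the tool pointing down it reaches from about 0.4 to 0.85 m from the base axis. Payload 4.5 kg.
Tool frame: the origin (TCP) lies midway between the tips of the shut fingers; the grasp point (between the pads) lies 19 mm behind it; x points along the fingers, z is the direction in which the jaws open and shut, and the axes are right-handed (so a half turn about x gives the same grasp; the last joint's range is limited). The gripper opens to 85 mm and grips with 20 to 120 N. Pads are 22 mm wide; open, the fingers measure 114 mm over their backs; the gripper's body (76 mm by 85 mm) begins 54 mm behind the grasp point. The pads swing forward as they close: fully open they stand 13 mm farther back than shut.
Start: joints at [-1.235, 0.689, -0.195, 1.565, 0.157, 0.902, -0.215], TCP at [0.186, 0.597, 0.231] pointing down, gripper open.
Joint ranges: [-3.01, 3.01], [-0.46, 2.08], [-1.47, 1.51], [0.13, 2.56], [-1, 4.14], [0.04, 2.09], [-2.66, 2.66]. Speed limits (rad/s): [2.57, 2.57, 3.14, 3.14, 3.14, 3.14, 3.14].

### API

Orientations are given as a 3x3 rotation matrix whose columns are the frame's x, y, z axes.
In Python, from station import read_state, viewer, job gives the robot as it stands. The module is installed in compiled form; this text tells all that it offers.
- The arm moves only by the shell command python3 -m crank 'ROWS' [FORCE]. ROWS is JSON, a list of rows, each a list of 3 entries, a list of its own where there are three numbers: the shift along the tool's x, y, z in cm, then the turn, a rotation vector about the tool's x, y, z in degrees, then the finger opening in cm, from 0 to 8.54. A call has 1 to 20 rows; each row is the pose to reach, as a shift and turn from the pose measured when the call began, along the tool's axes at that moment; what a row does not reach only later rows make up. A row lasts 1/10 s, in which the tool goes at most 50 mm and 8.59 degrees, less where a joint would pass 70% of its speed; a pose out of reach is approached as far as the arm can. A call with a gripper value outside its range is refused whole. The fingers move at their own pace and stop on an object; FORCE is the grip in N (left out, the last holds). Time passes only in rows, so rows that repeat a pose let the fingers close. It gives the time, the measured TCP pose, the force and the opening at its end, in the units of the state.
- read_state(): the state, without advancing time (a new reading comes with each control period).
- viewer.snapshot(name): name is "scene" or "side" or "wrist"; returns the picture (420x560x3 uint8, red, green, blue); there is no depth.
- viewer.get_calibration(name): a dict with "fx", "fy", "cx", "cy" (pixels), "k1" (the pictures are not rectified: a ray, as slopes to the right and down, at radius r is drawn at 1 + k1 r^2 times it, then the intrinsics apply), "R" (3x3) and "t" (3): a world point X has camera coordinates R X + t; the wrist camera has in their place "mount" (4x4, takes a point from camera to tool coordinates, whose origin is the TCP and whose axes are the tool frame's). Camera axes: x right, y down, z forward; pixel columns grow to the right and rows downward; lengths in m; the calibration is good to about 2 mm. A picture is of the moment at which its call begins: read the wrist's pose just before it. get_calibration takes no time and is no camera call.
- job.sign_off(): hands the job in, once; it reports no verdict.
The state is a dict: "t": time; "joints": joint angles; "joint_vel": joint speeds; "joint_torque": joint torques, N m; "eef_pos": TCP position; "eef_rot": TCP orientation; "contact_force": force on the tool from outside, world axes, zero at the start; "moment": the same for the moment, N m; "grip_width": finger opening in m.
Only numpy, scipy, OpenCV 4.12 (cv2) and the standard library are available. Lean on these libraries where they do the work, as an engineer would, in place of code of your own. Each camera call takes 0.05 s, during which the arm holds its last target.

## Working session

There is one attempt and no reset: what is moved stays moved. The work goes in short steps, Python scripts to look and compute and a shell command to move; the robot and the scene stay as the last step left them, time stands still between calls to the robot, and variables do not carry over. Pictures are saved under pics/ and viewed, and the job is handed in when it is done.

```bash
mkdir -p pics
cat > h.py <<'E'
import numpy as np, cv2
from station import read_state, viewer, job
def snap(n,f):
    s=read_state(); im=viewer.snapshot(n); cv2.imwrite('pics/'+f,im[:,:,::-1]); return s,im
def cam(n,s=None):
    c=viewer.get_calibration(n)
    if 'R' in c and 'mount' not in c: R=np.array(c['R']);t=np.array(c['t']);return c,R.T,-R.T@t
    M=np.array(c['mount']);Rt=np.array(s['eef_rot']);p=np.array(s['eef_pos'])
    return c,Rt@M[:3,:3],Rt@M[:3,3]+p
def ray(n,uv,s=None):
    c,Rc,o=cam(n,s)
    a=np.array([(uv[0]-c['cx'])/c['fx'],(uv[1]-c['cy'])/c['fy']]);b=a.copy()
    for _ in range(20): b=a/(1+c['k1']*(b@b))
    return o,Rc@np.array([b[0],b[1],1])
def onz(n,uv,z,s=None):
    o,d=ray(n,uv,s); return o+d*(z-o[2])/d[2]
def proj(n,X,s=None):
    c,Rc,o=cam(n,s); p=Rc.T@(np.array(X)-o); b=p[:2]/p[2]; b=b*(1+c['k1']*(b@b))
    return b[0]*c['fx']+c['cx'],b[1]*c['fy']+c['cy']
E
python3 - <<'E'
from h import *
for n in ('scene','side','wrist'):
    s,_=snap(n,n+'0.png'); c,R,o=cam(n,s); print(n,o.round(3),R[:,2].round(2),c['fx'],c['k1'])
print({k:np.round(v,3).tolist() for k,v in s.items()})
E
```

```text
scene [ 1.389 -0.079  0.658] [-0.85 -0.   -0.53] 453.9920706275836 -0.12381820085126892
side [-0.307 -0.863  0.925] [ 0.56  0.56 -0.6 ] 517.2451759532025 -0.12336120899497086
wrist [0.123 0.616 0.374] [ 0.25 -0.08 -0.96] 302.2453444980806 -0.006521355589230975
{'t': 0.1, 'joints': [-1.235, 0.69, -0.195, 1.566, 0.157, 0.903, -0.215], 'joint_vel': [-0.001, -0.002, -0.001, -0.002, 0.001, -0.001, -0.001], 'joint_torque': [-0.004, -54.06, -1.272, -15.898, 0.009, 0.004, 0.0], 'eef_pos': [0.186, 0.596, 0.231], 'eef_rot': [[-0.0, -0.955, 0.297], [-0.002, 0.297, 0.955], [-1.0, -0.0, -0.002]], 'contact_force': [-0.13, 0.601, -0.202], 'moment': [0.008, -0.015, -0.003], 'grip_width': 0.085}
```

View pics/scene0.png

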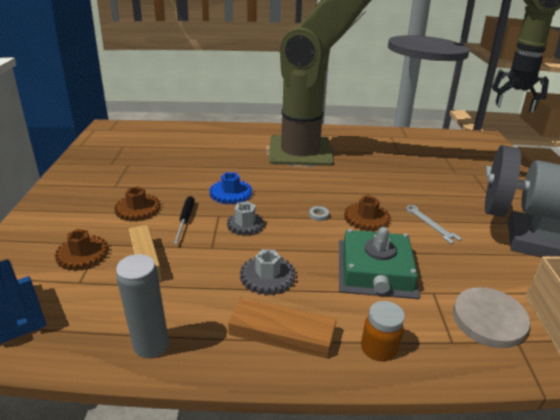

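View pics/side0.png

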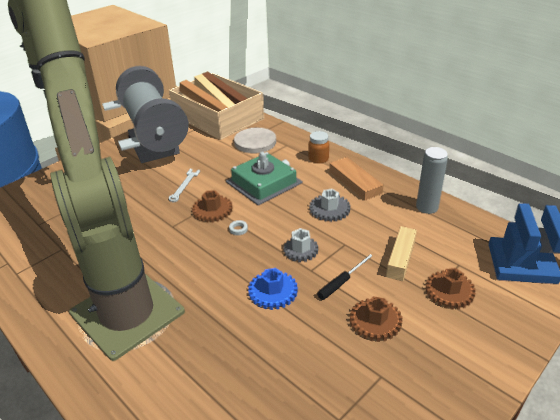

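View pics/wrist0.png

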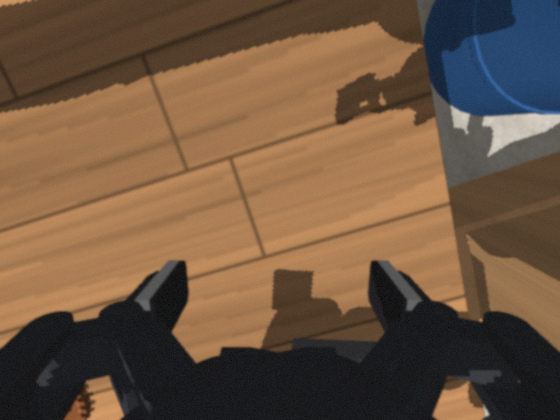

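Scene: the big cog's boss top is near (267,256) and the gearbox hub near (382,238). In the side view they are at about (330,196) and (263,158). The small cog is at (246,215). Next I'll triangulate.

Run:
```python
from h import *
import scipy.linalg as L
def tri(a,b):
    o1,d1=ray('scene',a);o2,d2=ray('side',b)
    x=np.linalg.lstsq(np.c_[d1,-d2],o2-o1,rcond=None)[0]
    return (o1+d1*x[0]).round(3),(o2+d2*x[1]).round(3)
print('boss',tri((267,256),(330,196)),onz('scene',(267,256),.056),onz('side',(330,196),.056))
print('nose',tri((382,232),(263,154)),onz('scene',(382,232),.111),onz('side',(263,154),.111))
for n,u in (('scene0.png',[(200,200),(450,330)]),('side0.png',[(200,120),(400,240)])):
    im=cv2.imread('pics/'+n);(a,b),(c,d)=u
    q=cv2.resize(im[b:d,a:c],None,fx=3,fy=3,interpolation=cv2.INTER_CUBIC);cv2.imwrite('pics/z_'+n,q)
```

```text
boss (array([ 0.633, -0.092,  0.05 ]), array([ 0.634, -0.096,  0.048])) [ 0.63983233 -0.09214496  0.056     ] [ 0.62611548 -0.10275842  0.056     ]
nose (array([0.607, 0.151, 0.102]), array([0.607, 0.151, 0.102])) [0.61949785 0.14706783 0.111     ] [0.597071 0.139923 0.111   ]
```

View pics/z_scene0.png

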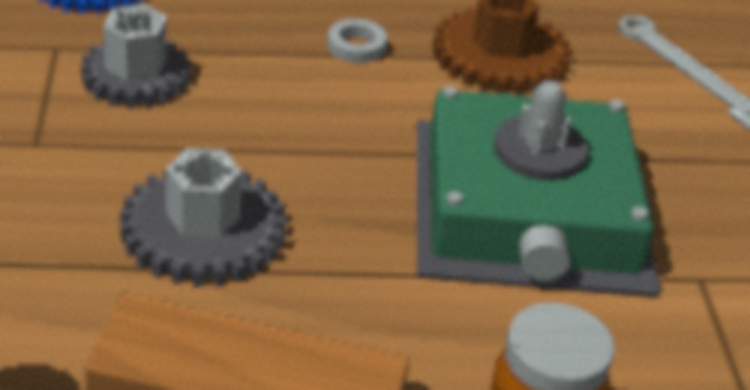

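View pics/z_side0.png

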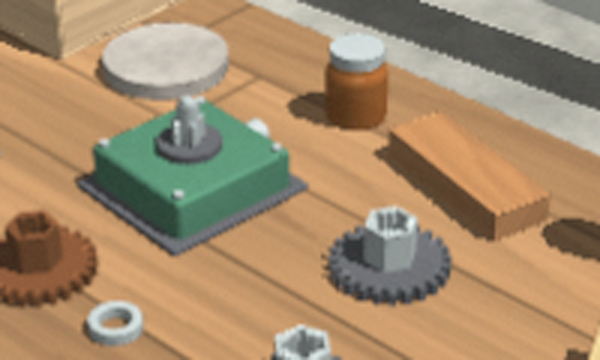

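```bash
cat >> h.py <<'E'
def delta(P,Rg=None,s=None):
    from scipy.spatial.transform import Rotation as Ro
    s=s or read_state();R=np.array(s['eef_rot']);d=R.T@(np.array(P)-s['eef_pos'])*100
    rv=np.degrees(Ro.from_matrix(R.T@Rg).as_rotvec()) if Rg is not None else None
    return d.round(2),None if rv is None else rv.round(2)
def Rdown(yaw):  # yaw of tool z (jaw) axis in world, tool x down
    x=np.array([0,0,-1.]);z=np.array([np.cos(yaw),np.sin(yaw),0]);return np.c_[x,np.cross(z,x),z]
def show():
    s=read_state();print('t',round(s['t'],2),'p',np.round(s['eef_pos'],4),'jawyaw',np.degrees(np.arctan2(s['eef_rot'][1][2],s['eef_rot'][0][2])).round(2),'xax',np.round(np.array(s['eef_rot'])[:,0],3),'q',np.round(s['joints'],2),'F',np.round(s['contact_force'],1),'M',np.round(s['moment'],2),'w',round(s['grip_width'],4))
E
python3 - <<'E'
from h import *
print(np.array(viewer.get_calibration('wrist')['mount']).round(3))
s=read_state()
H=[.607,.148,.088];
for yaw in (72.7,13.7):
  R=Rdown(np.radians(yaw))
  for off in (0,.03,.06):
    S=dict(s,eef_rot=R,eef_pos=np.array([.607,.148,.27])+off*R[:,1])
    print(yaw,off,np.round(proj('wrist',H,S)),S['eef_pos'],delta(S['eef_pos'],R))
E
```

```text
[[ 0.001 -0.263  0.965 -0.143]
 [ 0.001 -0.965 -0.263  0.066]
 [ 1.     0.001 -0.001 -0.   ]
 [ 0.     0.     0.     1.   ]]
72.7 0 [278. 194.] [0.607 0.148 0.27 ] (array([ -3.89, -53.55, -30.29]), array([ 0.01, -0.08,  0.01]))
72.7 0.03 [278. 220.] [0.57835718 0.15692125 0.27      ] (array([ -3.89, -50.55, -30.28]), array([ 0.01, -0.08,  0.01]))
72.7 0.06 [278. 245.] [0.54971435 0.16584249 0.27      ] (array([ -3.89, -47.55, -30.28]), array([ 0.01, -0.08,  0.01]))
13.7 0 [278. 194.] [0.607 0.148 0.27 ] (array([ -3.89, -53.55, -30.29]), array([ 5.901e+01, -7.000e-02,  5.000e-02]))
13.7 0.03 [278. 220.] [0.59989486 0.17714647 0.27      ] (array([ -3.89, -52.01, -27.71]), array([ 5.901e+01, -7.000e-02,  5.000e-02]))
13.7 0.06 [278. 245.] [0.59278971 0.20629295 0.27      ] (array([ -3.89, -50.46, -25.14]), array([ 5.901e+01, -7.000e-02,  5.000e-02]))
```

```bash
python3 -m crank '[[[-4,-53.5,-30.3],[59,0,0],8.5],[[-4,-53.5,-30.3],[59,0,0],8.5],[[-4,-53.5,-30.3],[59,0,0],8.5],[[-4,-53.5,-30.3],[59,0,0],8.5],[[-4,-53.5,-30.3],[59,0,0],8.5],[[-4,-53.5,-30.3],[59,0,0],8.5],[[-4,-53.5,-30.3],[59,0,0],8.5],[[-4,-53.5,-30.3],[59,0,0],8.5],[[-4,-53.5,-30.3],[59,0,0],8.5],[[-4,-53.5,-30.3],[59,0,0],8.5],[[-4,-53.5,-30.3],[59,0,0],8.5],[[-4,-53.5,-30.3],[59,0,0],8.5],[[-4,-53.5,-30.3],[59,0,0],8.5],[[-4,-53.5,-30.3],[59,0,0],8.5],[[-4,-53.5,-30.3],[59,0,0],8.5],[[-4,-53.5,-30.3],[59,0,0],8.5],[[-4,-53.5,-30.3],[59,0,0],8.5]]'
python3 - <<'E'
from h import *
show(); s,im=snap('wrist','w1.png'); show()
E
```

```text
t: 1.85
eef_pos: [0.6053, 0.1502, 0.2711]
eef_rot: [[-0.001, -0.24, 0.971], [-0.0, 0.971, 0.24], [-1.0, -0.0, -0.001]]
contact_force: [1.0, -0.6, 0.0]
grip_width: 0.0853
t 1.85 p [0.6053 0.1502 0.2711] jawyaw 13.9 xax [-0.001 -0.    -1.   ] q [-0.35  0.64  0.05  1.53 -0.04  0.97 -0.04] F [ 1.  -0.6  0. ] M [-0.01 -0.05  0.  ] w 0.0853
t 1.9 p [0.6055 0.1497 0.2712] jawyaw 13.87 xax [-0.001 -0.001 -1.   ] q [-0.35  0.64  0.05  1.53 -0.04  0.97 -0.04] F [0.1 0.1 0.5] M [-0.05  0.03  0.07] w 0.0851
```

View pics/w1.png

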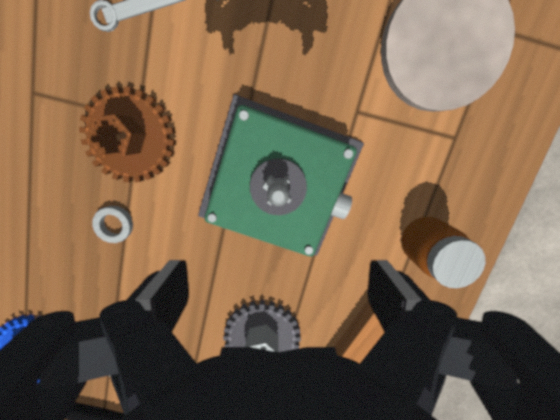

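The collar ellipse centre is near (278,186) and the nose tip at (278,199). I'll zoom in.

Run:
```python
from h import *
im=cv2.imread('pics/w1.png');q=im[150:230,235:320]
q=cv2.resize(q,None,fx=7,fy=7,interpolation=cv2.INTER_CUBIC);q=np.clip(255*(q/255.)**.55,0,255).astype(np.uint8);cv2.imwrite('pics/w1z.png',q)
```

```text
(no output)
```

View pics/w1z.png

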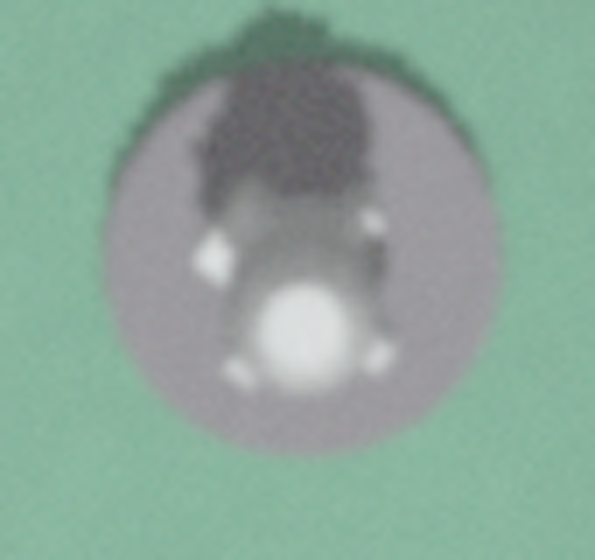

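```bash
cat > hub.py <<'E'
from h import *
def hub(n,s,W,Ns,C=None):
    f=lambda p:onz(n,p,.088,s)[:2]
    w=f(W);N=[f(p) for p in Ns]
    c=(N[0]+N[2])/2
    print('centre',c,'rad',[np.linalg.norm(p-c).round(4) for p in [w]+N],'ang',[np.degrees(np.arctan2(*(p-c)[::-1])).round(1) for p in [w]+N],'line N',np.degrees(np.arctan2(*(N[0]-N[2])[::-1])),'line W',np.degrees(np.arctan2(*(w-N[1])[::-1])), 'mid',(w+N[1])/2)
E
python3 - <<'E'
from hub import *
s=read_state()
z=lambda a,b:(235+a/7-.43,150+b/7-.43)
hub('wrist',s,z(213,257),[z(372,222),z(378,357),z(240,372)])
# collar outline: fit ellipse from gray mask
im=cv2.imread('pics/w1.png').astype(int);b,g,r=im[:,:,0],im[:,:,1],im[:,:,2]
m=((g-r)<8).astype(np.uint8);m[:155]=0;m[222:]=0;m[:,:240]=0;m[:,315:]=0
m[:]=m;cs,_=cv2.findContours(m,0,1);c=max(cs,key=cv2.contourArea);print(cv2.fitEllipse(c),onz('wrist',cv2.fitEllipse(c)[0],.062,s))
print('nose',onz('wrist',z(304,333),.111,s))
E
```

```text
centre [0.60549876 0.15107341] rad [np.float64(0.0158), np.float64(0.0158), np.float64(0.0149), np.float64(0.0158)] ang [np.float64(169.8), np.float64(63.1), np.float64(-25.8), np.float64(-116.9)] line N 63.05483589714568 line W 162.23010201225867 mid [0.60444168 0.14923245]
((277.821533203125, 185.9918212890625), (54.462894439697266, 54.61457824707031), 147.08480834960938) [0.60452062 0.15305852 0.062     ]
nose [0.60549772 0.15036451 0.111     ]
```

```bash
python3 -m crank '[[[7,-6.5,0],[0,0,0],8.5],[[7,-6.5,0],[0,0,0],8.5],[[7,-6.5,0],[0,0,0],8.5],[[7,-6.5,0],[0,0,0],8.5],[[7,-6.5,0],[0,0,0],8.5]]'
python3 - <<'E'
from h import *
show(); s,im=snap('wrist','w2.png'); show()
u,v=map(int,proj('wrist',[.605,.151,.088],s));print(u,v)
a,b=u-50,v-50
q=im[b:b+100,a:a+100,::-1]
q=cv2.resize(q,None,fx=6,fy=6,interpolation=cv2.INTER_CUBIC);q=np.clip(255*(q/255.)**.55,0,255).astype(np.uint8);cv2.imwrite('pics/w2z.png',q)
E
```

```text
t: 2.4
eef_pos: [0.6214, 0.0887, 0.202]
eef_rot: [[0.001, -0.242, 0.97], [0.001, 0.97, 0.242], [-1.0, 0.001, 0.001]]
contact_force: [-0.3, 0.4, 0.0]
grip_width: 0.0851
t 2.4 p [0.6214 0.0887 0.202 ] jawyaw 14.0 xax [ 0.001  0.001 -1.   ] q [-0.24  0.72  0.04  1.6  -0.04  0.82  0.06] F [-0.3  0.4  0. ] M [0.   0.03 0.05] w 0.0851
t 2.45 p [0.6215 0.0889 0.2023] jawyaw 14.01 xax [ 0.001  0.001 -1.   ] q [-0.24  0.72  0.04  1.6  -0.03  0.82  0.06] F [-0.1  0.6  1.3] M [-0.02  0.01  0.03] w 0.0849
276 133
```

View pics/w2z.png

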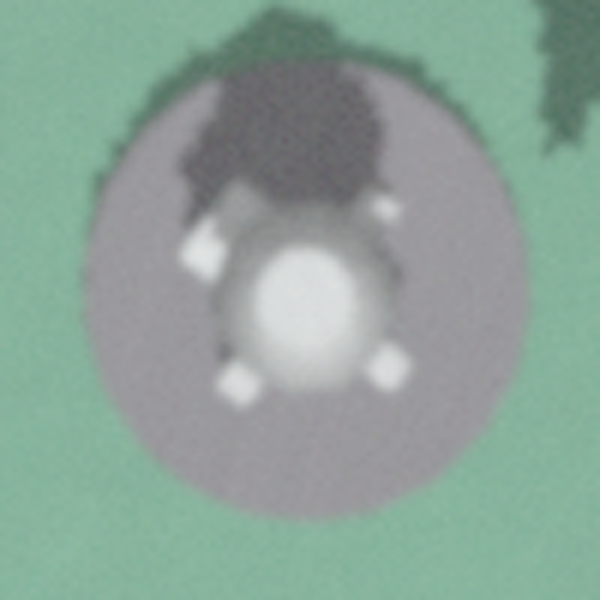

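View pics/w2.png

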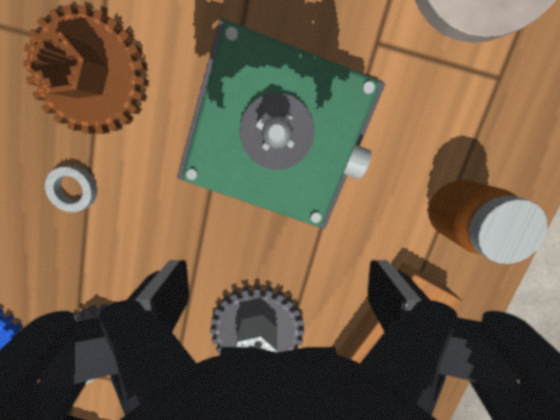

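Run:
```python
from hub import *
s=read_state()
z=lambda a,b:(226+a/6-.43,83+b/6-.43)
hub('wrist',s,z(222,227),[z(387,209),z(389,367),z(238,384)])
c=onz('wrist',z(307,301),.088,s)[:2]
im=cv2.imread('pics/w2.png').astype(int);b,g,r=im[:,:,0],im[:,:,1],im[:,:,2]
m=((g-r)<8).astype(np.uint8);m[:93]=0;m[174:]=0;m[:,:234]=0;m[:,320:]=0
cs,_=cv2.findContours(m,0,1);c=max(cs,key=cv2.contourArea);e=cv2.fitEllipse(c);print(e,onz('wrist',e[0],.062,s))
print('nose',onz('wrist',z(306,297),.111,s))
S=dict(s,eef_rot=Rdown(np.radians(14.)))
for off in (-.066,0):
  P=np.array([.633,-.095,.20])+off*S['eef_rot'][:,1];S['eef_pos']=P;print(delta(P,s=s),proj('wrist',[.633,-.095,.056],S))
```

```text
centre [0.60574177 0.15220327] rad [np.float64(0.0153), np.float64(0.0155), np.float64(0.0142), np.float64(0.0155)] ang [np.float64(156.8), np.float64(62.7), np.float64(-26.9), np.float64(-117.3)] line N 62.65617037987847 line W 155.01123222234438 mid [0.60504152 0.15201166]
((276.5404968261719, 130.46868896484375), (71.71630096435547, 74.91764068603516), 178.6239776611328) [0.60452733 0.1533583  0.062     ]
nose [0.6050567  0.15215871 0.111     ]
(array([  0.21, -24.72,  -3.34]), None) (np.float64(277.72967788355766), np.float64(131.1463786750033))
(array([  0.21, -18.12,  -3.34]), None) (np.float64(277.6953974634872), np.float64(201.3423230239466))
```

The wide spline is at about 153° in world yaw, with the hub axis at about (0.605, 0.152). Next I'll look straight down on the cog.

```bash
python3 -m crank '[[[0,-24.7,-3.3],[0,0,0],8.5],[[0,-24.7,-3.3],[0,0,0],8.5],[[0,-24.7,-3.3],[0,0,0],8.5],[[0,-24.7,-3.3],[0,0,0],8.5],[[0,-24.7,-3.3],[0,0,0],8.5],[[0,-24.7,-3.3],[0,0,0],8.5],[[0,-24.7,-3.3],[0,0,0],8.5],[[0,-24.7,-3.3],[0,0,0],8.5]]'
python3 - <<'E'
from h import *
s,im=snap('wrist','w3.png'); show()
u,v=map(int,proj('wrist',[.633,-.095,.056],s));print(u,v)
a,b=u-50,v-50
q=im[b:b+100,a:a+100,::-1]
q=cv2.resize(q,None,fx=6,fy=6,interpolation=cv2.INTER_CUBIC);q=np.clip(255*(q/255.)**.55,0,255).astype(np.uint8);cv2.imwrite('pics/w3z.png',q)
E
```

```text
t: 3.25
eef_pos: [0.65, -0.1558, 0.2027]
eef_rot: [[0.002, -0.245, 0.969], [0.003, 0.969, 0.245], [-1.0, 0.002, 0.003]]
contact_force: [-0.2, 0.6, -0.1]
grip_width: 0.0853
t 3.3 p [ 0.65   -0.1554  0.2025] jawyaw 14.24 xax [ 0.002  0.003 -1.   ] q [ 0.17  0.78  0.    1.46 -0.01  0.9   0.42] F [0.1 0.4 0.7] M [-0.   -0.01  0.02] w 0.085
275 134
```

View pics/w3.png

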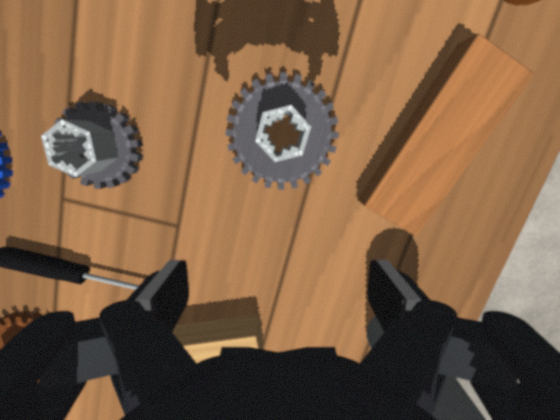

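View pics/w3z.png

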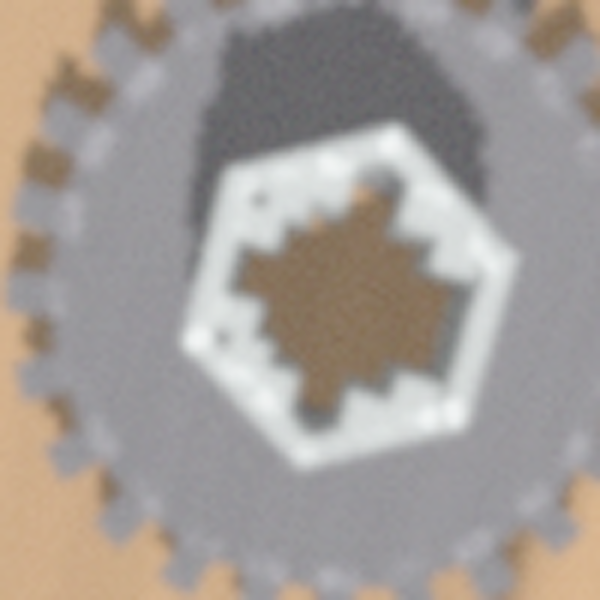

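The top view shows the boss hexagon with vertices (in zoom px) (398,125), (515,257), (462,420), (303,465), (185,338) and (230,170). The wide groove faces the right-hand flat, between the second and third vertices.

Run:
```python
from h import *
s=read_state()
V=[(398,125),(515,257),(462,420),(303,465),(185,338),(230,170)]
W=np.array([onz('wrist',(225+a/6-.43,84+b/6-.43),.056,s)[:2] for a,b in V]);c=W.mean(0)
print(c,'R',np.linalg.norm(W-c,axis=1).round(4),'exp',.046/np.sqrt(3))
# direction angle fit; wide flat normal = mid of V1,V2
ang=np.degrees(np.angle(np.sum([((W[i]-c)@[1,1j])*np.exp(1j*np.radians(60*(i-1)+30)) for i in range(6)])))
print('ang wide',ang, np.degrees(np.arctan2(*((W[1]+W[2])/2-c)[::-1])))
# toothed disc centre
im=cv2.imread('pics/w3.png').astype(int);h=cv2.cvtColor(im.astype(np.uint8),cv2.COLOR_BGR2HSV)
m=(h[:,:,1]<75).astype(np.uint8);m[:62]=0;m[192:]=0;m[:,:222]=0;m[:,342:]=0
cs,_=cv2.findContours(cv2.morphologyEx(m,2,np.ones((3,3),np.uint8)),0,1);k=max(cs,key=cv2.contourArea);e=cv2.minEnclosingCircle(k);print(e,cv2.fitEllipse(k),onz('wrist',e[0],.014,s))
```

```text
[ 0.63894205 -0.09167041] R [0.0263 0.0262 0.0258 0.0265 0.0261 0.0261] exp 0.026558112382722786
ang wide 58.08605389634335 -1.7563066820379005
((282.0844421386719, 130.39407348632812), 58.64308547973633) ((281.7916259765625, 130.4969482421875), (105.99231719970703, 109.89143371582031), 2.6281120777130127) [ 0.63830254 -0.08901737  0.014     ]
```

Run:
```python
from h import *
print(delta([.6388,-.0908,.12],Rdown(np.radians(-61.85))))
```

```text
(array([8.27, 6.52, 0.49]), array([ 7.609e+01,  3.000e-02, -2.200e-01]))
```

```bash
python3 -m crank '[[[8.3,6.5,0.5],[76,0,-0.2],8.5],[[8.3,6.5,0.5],[76,0,-0.2],8.5],[[8.3,6.5,0.5],[76,0,-0.2],8.5],[[8.3,6.5,0.5],[76,0,-0.2],8.5],[[8.3,6.5,0.5],[76,0,-0.2],8.5],[[8.3,6.5,0.5],[76,0,-0.2],8.5],[[8.3,6.5,0.5],[76,0,-0.2],8.5],[[8.3,6.5,0.5],[76,0,-0.2],8.5],[[8.3,6.5,0.5],[76,0,-0.2],8.5],[[8.3,6.5,0.5],[76,0,-0.2],8.5],[[8.3,6.5,0.5],[76,0,-0.2],8.5],[[8.3,6.5,0.5],[76,0,-0.2],8.5]]'
python3 - <<'E'
from h import *
s,im=snap('wrist','w4.png'); show()
print(proj('wrist',[.6388,-.0908,.056],s),delta([.6388,-.0908,.021],Rdown(np.radians(-61.85))))
E
```

```text
t: 4.5
eef_pos: [0.6391, -0.09, 0.1199]
eef_rot: [[0.001, 0.879, 0.476], [0.001, 0.476, -0.879], [-1.0, 0.001, -0.0]]
contact_force: [-0.3, 0.6, -0.6]
grip_width: 0.0851
t 4.55 p [ 0.6391 -0.0904  0.1199] jawyaw -61.62 xax [ 0.001  0.001 -1.   ] q [-0.12  0.88  0.36  1.61 -0.43  0.73 -0.63] F [-0.6  0.2  0.1] M [-0.03  0.02  0.02] w 0.0854
(np.float64(277.55939663179777), np.float64(228.20147739103248)) (array([ 9.89, -0.06,  0.02]), array([ 0.23, -0.  , -0.06]))
```

View pics/w4.png

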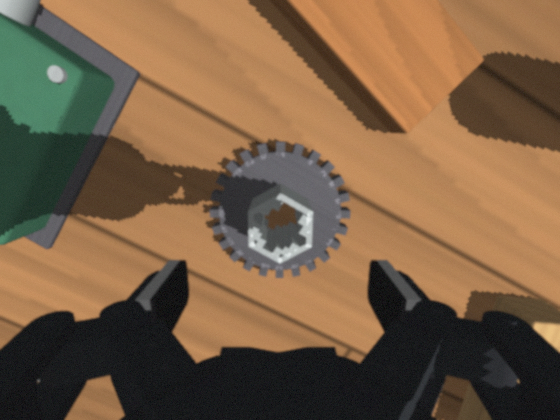

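The boss is centred near (280,226), against (277.6,228) predicted, an offset of about 2 mm. I'll split the difference and descend.

```bash
python3 -m crank '[[[5,0.05,0.1],[0,0,0],8.5],[[8,0.05,0.1],[0,0,0],8.5],[[9.9,0.05,0.1],[0,0,0],8.5],[[9.9,0.05,0.1],[0,0,0],8.5],[[9.9,0.05,0.1],[0,0,0],8.5]]'
python3 -m crank '[[[0,0,0],[0,0,0],4],[[0,0,0],[0,0,0],4],[[0,0,0],[0,0,0],4],[[0,0,0],[0,0,0],4],[[0,0,0],[0,0,0],4],[[0,0,0],[0,0,0],4],[[0,0,0],[0,0,0],4],[[0,0,0],[0,0,0],4]]' 80
python3 - <<'E'
from h import *
show();s,im=snap('wrist','w5.png');snap('scene','s5.png')
E
```

```text
t: 5.05
eef_pos: [0.6403, -0.0912, 0.0213]
eef_rot: [[0.001, 0.88, 0.476], [0.001, 0.476, -0.88], [-1.0, 0.001, 0.0]]
contact_force: [-0.7, 0.5, -0.4]
grip_width: 0.0849
t: 5.85
eef_pos: [0.6414, -0.0912, 0.0228]
eef_rot: [[0.004, 0.88, 0.476], [0.001, 0.476, -0.88], [-1.0, 0.003, 0.001]]
contact_force: [-0.1, 0.7, 6.2]
grip_width: 0.0449
t 5.85 p [ 0.6414 -0.0912  0.0228] jawyaw -61.6 xax [ 0.004  0.001 -1.   ] q [-0.08  1.02  0.29  1.63 -0.48  0.56 -0.59] F [-0.1  0.7  6.2] M [ 0.13  0.21 -0.02] w 0.0449
```

View pics/w5.png

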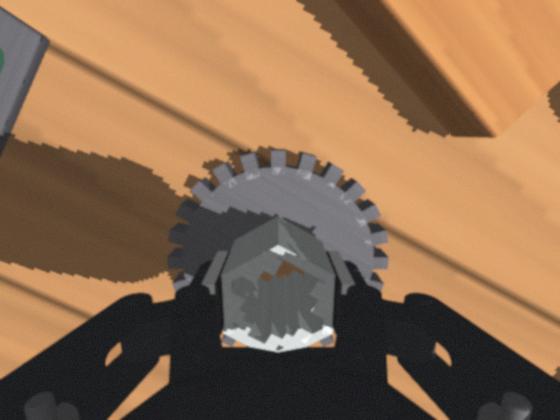

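View pics/s5.png

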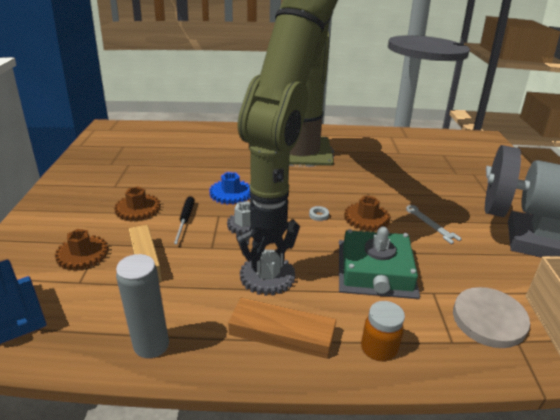

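The grip closed with a 6 N upward push, so the fingertips are probably touching the disc. I'll regrip 4 mm higher and correct the slight tilt.

```bash
python3 -m crank '[[[0,0,0],[0,0,0],6],[[0,0,0],[0,0,0],6],[[-0.4,0,0],[0,-0.2,0],6],[[-0.4,0,0],[0,-0.2,0],6],[[-0.4,0,0],[0,-0.2,0],6]]'
python3 -m crank '[[[0,0,0],[0,0,0],4],[[0,0,0],[0,0,0],4],[[0,0,0],[0,0,0],4],[[0,0,0],[0,0,0],4],[[0,0,0],[0,0,0],4]]' 90
python3 - <<'E'
from h import *
show()
E
```

```text
t: 6.45
eef_pos: [0.6414, -0.0911, 0.0269]
eef_rot: [[0.005, 0.88, 0.476], [-0.003, 0.476, -0.88], [-1.0, 0.004, 0.005]]
contact_force: [-0.0, 0.0, -0.8]
grip_width: 0.0604
t: 6.95
eef_pos: [0.6415, -0.0913, 0.0273]
eef_rot: [[0.006, 0.88, 0.476], [-0.003, 0.476, -0.88], [-1.0, 0.004, 0.005]]
contact_force: [-1.0, -0.6, 5.9]
grip_width: 0.0447
t 6.95 p [ 0.6415 -0.0913  0.0273] jawyaw -61.61 xax [ 0.006 -0.003 -1.   ] q [-0.09  1.01  0.3   1.63 -0.48  0.56 -0.59] F [-1.  -0.6  5.9] M [ 0.04  0.34 -0.07] w 0.0447
```

```bash
python3 -m crank '[[[-2,0,0],[0,0,0],4],[[-4,0,0],[0,0,0],4],[[-8,0,0],[0,0,0],4],[[-12,0,0],[0,0,0],4],[[-14.5,0,0],[0,0,0],4],[[-14.5,0,0],[0,0,0],4],[[-14.5,0,0],[0,0,0],4]]'
python3 - <<'E'
from h import *
show();s,im=snap('wrist','w6.png')
from scipy.spatial.transform import Rotation as Ro
R=np.array(s['eef_rot']); Rg=Ro.from_euler('z',154.9,degrees=True).as_matrix()@R
print(delta([.6047,.1504,.172],Rg,s))
E
```

```text
t: 7.65
eef_pos: [0.6396, -0.0902, 0.1705]
eef_rot: [[0.003, 0.879, 0.476], [-0.002, 0.476, -0.879], [-1.0, 0.002, 0.003]]
contact_force: [0.2, -0.0, -6.5]
grip_width: 0.0445
t 7.65 p [ 0.6396 -0.0902  0.1705] jawyaw -61.58 xax [ 0.003 -0.002 -1.   ] q [-0.14  0.82  0.4   1.58 -0.4   0.82 -0.65] F [ 0.2 -0.  -6.5] M [ 0.02 -0.01  0.02] w 0.0445
(array([ -0.2 ,   8.39, -22.82]), array([-154.9 ,    0.27,    0.46]))
```

View pics/w6.png

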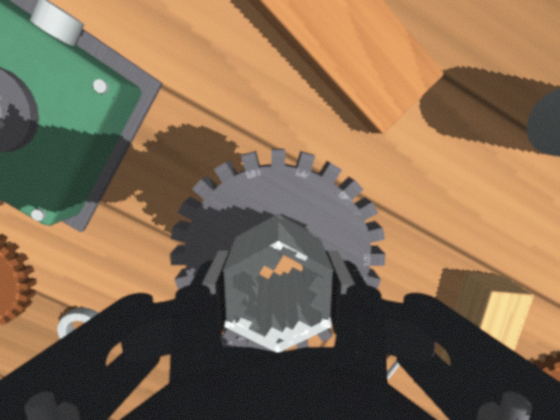

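```bash
python3 -m crank '[[[-0.3,1.2,-3.2],[-8.5,0,0],4],[[-0.3,2.4,-6.4],[-17,0,0],4],[[-0.3,3.6,-9.6],[-25.5,0,0],4],[[-0.3,4.8,-12.8],[-34,0,0],4],[[-0.3,6,-16],[-42.5,0,0],4],[[-0.3,7.2,-19.2],[-51,0,0],4],[[-0.3,8.4,-22.8],[-59.5,0,0],4],[[-0.3,8.4,-22.8],[-68,0,0],4],[[-0.3,8.4,-22.8],[-76.5,0,0],4],[[-0.3,8.4,-22.8],[-85,0,0],4],[[-0.3,8.4,-22.8],[-93.5,0,0],4],[[-0.3,8.4,-22.8],[-102,0,0],4],[[-0.3,8.4,-22.8],[-110.5,0,0],4],[[-0.3,8.4,-22.8],[-119,0,0],4],[[-0.3,8.4,-22.8],[-127.5,0.2,0.3],4],[[-0.3,8.4,-22.8],[-136,0.2,0.4],4],[[-0.3,8.4,-22.8],[-144.5,0.3,0.5],4],[[-0.3,8.4,-22.8],[-154.9,0.3,0.5],4],[[-0.3,8.4,-22.8],[-154.9,0.3,0.5],4],[[-0.3,8.4,-22.8],[-154.9,0.3,0.5],4]]'
python3 - <<'E'
from h import *
show();s,im=snap('wrist','w7.png');snap('scene','s7.png');snap('side','d7.png')
for n,(a,b,c,d) in (('s7',(320,170,450,300)),('d7',(200,90,330,220))):
    q=cv2.imread('pics/%s.png'%n)[b:d,a:c];cv2.imwrite('pics/%sz.png'%n,cv2.resize(q,None,fx=3,fy=3,interpolation=2))
q=np.hstack([cv2.imread('pics/%sz.png'%n) for n in('s7','d7')]);cv2.imwrite('pics/c7.png',q)
E
```

```text
t: 9.7
eef_pos: [0.6031, 0.1501, 0.1703]
eef_rot: [[-0.008, -0.998, -0.055], [0.003, -0.055, 0.998], [-1.0, 0.008, 0.004]]
contact_force: [1.2, -0.1, -5.3]
grip_width: 0.0449
t 9.7 p [0.6031 0.1501 0.1703] jawyaw 93.18 xax [-0.008  0.003 -1.   ] q [-0.13  0.77 -0.34  1.62  0.32  0.81  1.03] F [ 1.2 -0.1 -5.3] M [ 0.04 -0.01 -0.  ] w 0.0449
```

View pics/w7.png

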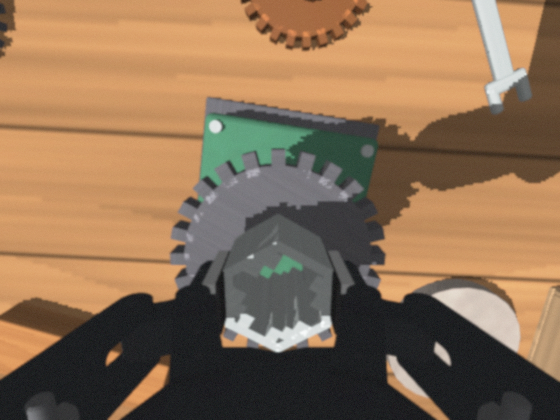

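View pics/c7.png

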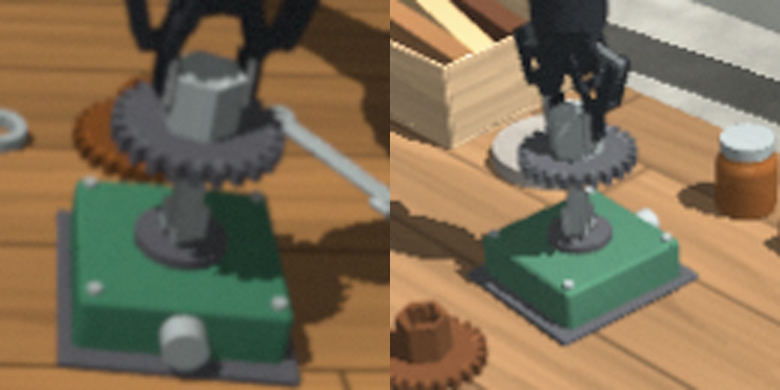

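Both views show the cog held above the hub, with the disc slightly right of the hub in the scene view. I'll measure the disc/hub offset.

Run:
```python
from h import *
# measure disc (moving) by differencing vs initial images; collar from initial
for n,f,(a,b,c,d) in (('scene','s7',(345,180,430,240)),('side','d7',(235,120,290,160))):
    im=cv2.imread('pics/%s.png'%f);h=cv2.cvtColor(im,cv2.COLOR_BGR2HSV)
    m=((h[:,:,1]<70)&(h[:,:,2]<150)&(h[:,:,2]>40)).astype(np.uint8)*255
    cv2.imwrite('pics/m%s.png'%f,cv2.resize(np.hstack([im[b:d,a:c],cv2.cvtColor(m,8)[b:d,a:c]]),None,fx=5,fy=5,interpolation=0))
    for P in ([.606,.1504,.1505],[.605,.152,.1505],[.606,.1504,.062],[.606,.1504,.111]): print(n,P,np.round(proj(n,P),1))
```

```text
scene [0.606, 0.1504, 0.1505] [385.2 212.7]
scene [0.605, 0.152, 0.1505] [385.9 212.5]
scene [0.606, 0.1504, 0.062] [379.  246.7]
scene [0.606, 0.1504, 0.111] [382.4 228.3]
side [0.606, 0.1504, 0.1505] [262.1 140.4]
side [0.605, 0.152, 0.1505] [261.5 140.4]
side [0.606, 0.1504, 0.062] [263.5 165.2]
side [0.606, 0.1504, 0.111] [262.7 151.7]
```

View pics/ms7.png

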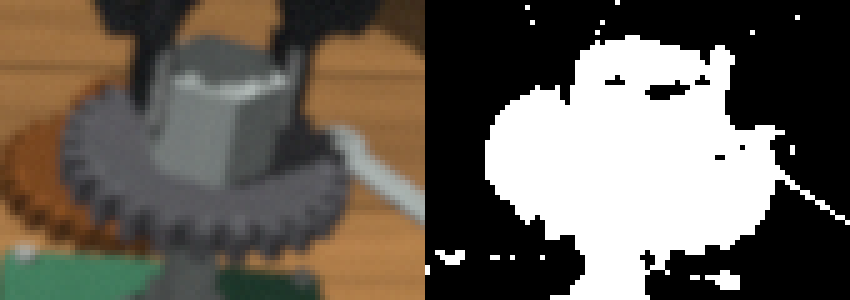

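View pics/md7.png

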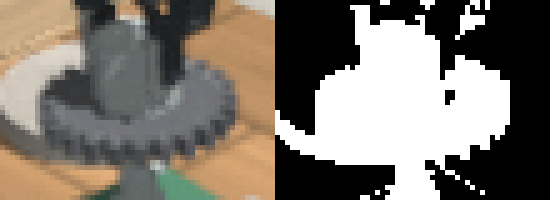

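```bash
python3 -m crank '[[[0,-0.15,-0.05],[0,0.2,0],4],[[1,-0.15,-0.05],[0,0.2,0],4],[[2,-0.15,-0.05],[0,0.2,0],4],[[3,-0.15,-0.05],[0,0.2,0],4],[[3.6,-0.15,-0.05],[0,0.2,0],4],[[3.6,-0.15,-0.05],[0,0.2,0],4]]'
python3 -c "
from h import *
show()"
```

```text
t: 10.45
eef_pos: [0.6042, 0.1498, 0.134]
eef_rot: [[-0.008, -0.998, -0.056], [-0.001, -0.056, 0.998], [-1.0, 0.008, -0.001]]
contact_force: [-0.8, 0.3, -5.6]
grip_width: 0.0446
t 10.45 p [0.6042 0.1498 0.134 ] jawyaw 93.22 xax [-0.008 -0.001 -1.   ] q [-0.14  0.82 -0.31  1.65  0.34  0.74  1.01] F [-0.8  0.3 -5.6] M [-0.02 -0.02 -0.04] w 0.0446
```

```bash
python3 -m crank '[[[0.4,0,0],[0,0,0],4],[[0.7,0,0],[0,0,0],4],[[1,0,0],[0,0,0],4],[[1.4,0,0],[0,0,0],4],[[1.4,0,0],[0,0,0],4]]'
python3 -c "
from h import *
show()"
```

```text
t: 10.95
eef_pos: [0.6035, 0.1508, 0.1194]
eef_rot: [[-0.009, -0.998, -0.057], [0.0, -0.057, 0.998], [-1.0, 0.009, 0.001]]
contact_force: [-1.6, 3.7, -6.6]
grip_width: 0.0448
t 10.95 p [0.6035 0.1508 0.1194] jawyaw 93.27 xax [-0.009  0.    -1.   ] q [-0.15  0.84 -0.31  1.66  0.35  0.71  1.  ] F [-1.6  3.7 -6.6] M [0.84 0.12 0.08] w 0.0448
```

```bash
python3 -m crank '[[[0.3,0,0.05],[0,0,0],4],[[0.6,0,0.08],[0,0,0],4],[[0.9,0,0.08],[0,0,0],4],[[0.9,0,0.08],[0,0,0],4]]'
python3 -c "
from h import *
show()"
```

```text
t: 11.35
eef_pos: [0.6031, 0.1509, 0.1098]
eef_rot: [[-0.01, -0.998, -0.057], [-0.001, -0.057, 0.998], [-1.0, 0.01, -0.0]]
contact_force: [0.1, 0.6, -5.5]
grip_width: 0.0447
t 11.35 p [0.6031 0.1509 0.1098] jawyaw 93.25 xax [-0.01  -0.001 -1.   ] q [-0.15  0.85 -0.3   1.66  0.36  0.69  0.99] F [ 0.1  0.6 -5.5] M [0.14 0.09 0.01] w 0.0447
```

It passed spline-top height with no resistance, so the splines are engaged. I'll slide it home.

```bash
python3 -m crank '[[[0.5,0,0],[0,0,0],4],[[1,0,0],[0,0,0],4],[[1.5,0,0],[0,0,0],4],[[1.8,0,0],[0,0,0],4],[[2.0,0,0],[0,0,0],4],[[2.15,0,0],[0,0,0],4],[[2.15,0,0],[0,0,0],4]]'
python3 -c "
from h import *
show()"
```

```text
t: 12.05
eef_pos: [0.6029, 0.1509, 0.0894]
eef_rot: [[-0.009, -0.998, -0.057], [-0.001, -0.057, 0.998], [-1.0, 0.01, -0.001]]
contact_force: [-3.1, 0.3, 4.2]
grip_width: 0.0447
t 12.05 p [0.6029 0.1509 0.0894] jawyaw 93.25 xax [-0.009 -0.001 -1.   ] q [-0.16  0.88 -0.29  1.67  0.37  0.65  0.98] F [-3.1  0.3  4.2] M [0.27 0.63 0.09] w 0.0447
```

```bash
python3 -m crank '[[[0,0,0],[0,0,0],5.5],[[0,0,0],[0,0,0],7],[[0,0,0],[0,0,0],7.5],[[0,0,0],[0,0,0],7.5],[[0,0,0],[0,0,0],7.5]]'
python3 -m crank '[[[-1,0,0],[0,0,0],7.5],[[-3,0,0],[0,0,0],7.5],[[-6,0,0],[0,0,0],7.5],[[-10,0,0],[0,0,0],7.5],[[-14,0,0],[0,0,0],7.5],[[-14,0,0],[0,0,0],7.5],[[-14,0,0],[0,0,0],7.5]]'
python3 - <<'E'
from h import *
show();s,im=snap('wrist','w8.png');snap('scene','s8.png');snap('side','d8.png')
for n,(a,b,c,d) in (('s8',(320,170,450,300)),('d8',(200,90,330,220))):
    q=cv2.imread('pics/%s.png'%n)[b:d,a:c];cv2.imwrite('pics/%sz.png'%n,cv2.resize(q,None,fx=3,fy=3,interpolation=2))
q=np.hstack([cv2.imread('pics/%sz.png'%n) for n in('s8','d8')]);cv2.imwrite('pics/c8.png',q)
E
```

```text
t: 12.55
eef_pos: [0.6031, 0.1508, 0.0894]
eef_rot: [[-0.009, -0.998, -0.057], [-0.001, -0.057, 0.998], [-1.0, 0.009, -0.001]]
contact_force: [-1.0, -0.2, 0.4]
grip_width: 0.0754
t: 13.25
eef_pos: [0.6049, 0.1511, 0.231]
eef_rot: [[-0.007, -0.998, -0.056], [-0.0, -0.056, 0.998], [-1.0, 0.007, -0.0]]
contact_force: [0.1, 0.0, -0.8]
grip_width: 0.0749
t 13.25 p [0.6049 0.1511 0.231 ] jawyaw 93.23 xax [-0.007 -0.    -1.   ] q [-0.12  0.7  -0.36  1.56  0.28  0.94  1.06] F [ 0.1  0.  -0.8] M [-0.05  0.03  0.02] w 0.0749
```

View pics/c8.png

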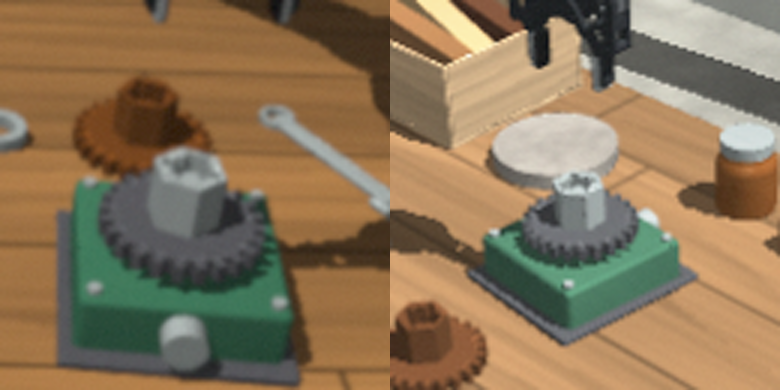

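View pics/w8.png

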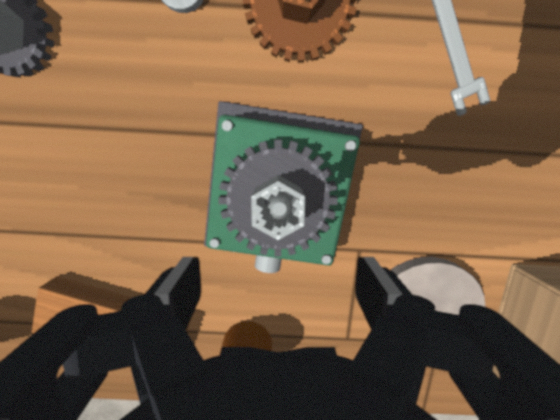

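View pics/s8.png

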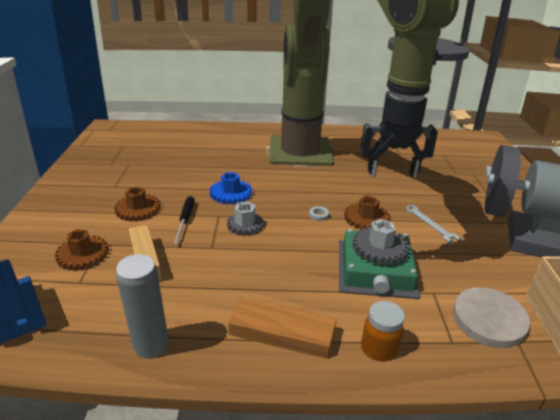

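All views show the cog low and level on the collar with the nose inside the boss. The boss top in the scene view is at about (382.7,224.5). I'll compare that with the predicted position and hand in.

Run:
```python
from h import *
print(proj('scene',[.605,.151,.118]),proj('scene',[.605,.151,.143]),proj('side',[.605,.151,.118]),proj('side',[.605,.151,.143]))
print(job.sign_off())
```

```text
(np.float64(383.0770773209213), np.float64(225.3360752892383)) (np.float64(384.87953905525126), np.float64(215.4751262235829)) (np.float64(262.2463132897529), np.float64(149.7621529149655)) (np.float64(261.817193146526), np.float64(142.62655442034685))
the job is handed in; nothing more can be done
None
```

The big cog is on the hub, toothed disc at the bottom, fully home on the collar and released. I handed the job in with the clock at about 13.4 s.

- **Grasp:** The first grip closed with about 6 N pushing up, which looked like the fingertips on the disc, so I regripped 4 mm higher. The regrip showed about the same push, but the lift was clean.
- **Fit:** I turned the cog about 155° to put its wide groove on the wide spline, measured at about 153° in world yaw. It went over the nose with about 4 N of side force. It then passed spline-top height without resistance and stopped on the collar at 10 N or so.
- **Last checks:**
  - The TCP height at release puts the underside at 62 mm, which is the collar height.
  - The boss top appears at about (383, 225) in the scene picture. The prediction is (383, 225) for home and (385, 215) for resting on the spline tops.
  - The gripper is about 14 cm up, touching nothing.
  - The small cog and the other things look unmoved by eye; I did not measure them again.
- **Disagreements:** The camera position estimates differed by about 2 mm between views, and the nose took that up.

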